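# Hold the shogi clock on pause

## Robot

A 6-joint arm with a two-finger parallel gripper is mounted at the origin on the work surface. World frame = base frame: x ahead of the robot, y to its left, z up, the work surface at z = 0. Lengths are in m, angles in rad, forces in N, time in s.
With the tool pointing down it reaches from about 0.25 to 0.725 m from the base axis. Payload 4 kg.
Tool frame: the origin (TCP) lies midway between the tips of the shut fingers; the grasp point (between the pads) lies 19 mm behind it; z points along the fingers, y is the line along which they close (so a half turn about z gives the same grasp; the last joint's range is limited). The gripper opens to 85 mm and grips with 20 to 120 N. Pads are 22 mm wide; open, the fingers measure 114 mm over their backs; the gripper's body (76 mm by 85 mm) begins 54 mm behind the grasp point. The pads swing forward as they close: fully open they stand 13 mm farther back than shut.
Start: joints at [1.331, 0.241, 0.005, 1.335, 0, 1.571], TCP at [0.119, 0.486, 0.231] pointing down, gripper open.
Joint ranges: [-2.72, 2.72], [-1.05, 1.87], [-1.09, 1.28], [-1.99, 2.15], [-1.42, 1.44], [-3.14, 3.14]. Speed limits (rad/s): [2.79, 2.79, 3.14, 3.14, 3.14, 3.14].

## Interface

Orientations are given as a unit quaternion [x, y, z, w].
In Python, from workcell import get_obs, camera, job_done, silhouettes gives the robot as it stands. The module is installed in compiled form; this text tells all that it offers.
- The arm moves only by the tool drive_tool, never from a script. Its argument "increments" is a list of rows, each a list of 3 entries, a list of its own where there are three numbers: the shift along the world's x, y, z in mm, then the turn, a rotation vector about the world's x, y, z in degrees, then the opening, from 0 (shut) to 1 (fully open). A call has 1 to 8 rows; each row shifts and turns the commanded pose from where the row before left it; what a row does not reach is not made up. A row lasts 1/12 s, in which the tool goes at most 41.7 mm and 7.16 degrees, less where a joint would pass 70% of its speed; a pose out of reach is approached as far as the arm can. A call is refused whole if a number of a shift passes 41.7 or a number of a turn 7.16, either way. A call with a gripper value outside its range is refused whole. The fingers move at their own pace and stop on an object; the grip force is fixed at half the most. Time passes only in rows, so rows that do not move let the fingers close. It gives the time, the measured TCP pose, the force, the opening and the grip force at its end, in the units of the state.
- get_obs(): the state, without advancing time (a new reading comes with each control period).
- camera(name): name is "side" or "top" or "wrist"; returns a dict with "image" (420x560x3 uint8, red, green, blue), "K" (3x3 intrinsics, pixels), "view" (4x4, takes a point from world to camera coordinates). Camera axes: x right, y down, z forward; pixel columns grow to the right and rows downward; lengths in m; the calibration is good to about 2 mm. A picture is of the moment at which its call begins. There is no depth.
- job_done(): hands the job in; it is judged then, once.
Trained networks look in a picture, given as the dict that the camera call returned (one of the last four; its "shot" number tells which), for a name from the list of things; names that differ only in an ending like _2 or _b are one class to them, and where a whole thing is asked for, a point or a joint stands for the part that bears it (a point fixed in the world has none). Each returns a list of dicts, best first, with "conf" (0 to 1); they miss things now and then, are a little off and sometimes report something else, mostly with a low value. They report only what shows in the picture. A call takes as long as a camera call.
- silhouettes(query, picture): "region" (420x560 bool, what is visible of it) and "bbox" ([left, top, right, bottom] in pixels, round what is visible of it).
The state is a dict: "clock": time; "joint_pos": joint angles; "joint_vel": joint speeds; "tau": joint torques, N m; "eef_pos": TCP position; "tool_rot": TCP orientation; "ft_force": force on the tool from outside, world axes, zero at the start; "ft_torque": the same for the moment, N m; "grip_width": finger opening in m; "grasp_force": force on a finger pad.
Only numpy, scipy, OpenCV 4.12 (cv2) and the standard library are available. Lean on these libraries where they do the work, as an engineer would, in place of code of your own. Each camera call takes 0.05 s, during which the arm holds its last target. There are 200 camera calls.

## Task

Pause the game clock that lies in the drawer under the shogi board: press the walnut treadle at the board's front down to its stop so that the drawer eases out, let the treadle come back up, then press the round steel key on the clock about halfway down (9 of its 18 mm) with the fingertips. Never push the key to the bottom, which would wipe the times, and leave the stand, incense holder, block and frog where they are. Finish while still holding the key halfway down: the clock stays paused only as long as it is held.

Things in the scene. Friction and masses are not known exactly. Their poses are not given: they have to be found in the camera images.
- board: Shogi board chest of pale hinoki, fixed, 330 deep (x) x 360 wide (y) x 100 high; its top overhangs nothing. Origin on the mat (z = 0) at the middle of its front face; +x goes into the chest, -x towards the robot side, +y to the treadle's side. The drawer and treadle are on the front face. The four loose things stand on the mat to its sides.
- treadle (a joint): Hinge angle of the sprung walnut treadle, 0 = up at rest, 0.20 rad = down on its stop, where its plate lies level. The catch lets the drawer go at about 0.15 rad; the treadle springs back up when released.
- treadle_pad (a point): Point to press, on top of the treadle plate (70 wide, 10 thick, projecting 122 in front of the board, rubber strips near its free end), 95 in front of its hinge, which runs along board y through board (0, 115) mm, 31 above the mat. The point is 56 above the mat at rest, 37 on the stop; its free end goes down. Pressing here takes 3 N to start, 7 N to reach the stop.
- drawer (a joint): Travel of the drawer out of the board along board -x, 0 = closed and caught, 0.12 m = fully out. Once the catch is free a spring eases it out in 1 to 1.5 s and it stays out against its stop; it needs no pull.
- drawer_front (a point): Middle of the upper edge of the drawer's outer front face, 58 above the mat. The front is 210 wide and 52 high; closed, it stands 12 proud of the board's front, centred at board y = -45 mm. The front and side rims do not rise above 58.
- key (a joint): How far the sprung clock key is pressed, 0 = up, 0.018 m = bottomed (must not be reached; wiping starts beyond 0.0155). Hold it at 0.009. Spring: 2.7 N to start, 6.8 N at halfway, 10.8 N at the bottom.
- key_cap: Round steel cap of the clock key, 32 in diameter, 8 thick, on a thin stem in the middle of the black clock case in the drawer, between two white dials (case top 28, dial tops 32 above the mat). Origin at the centre of its underside, z up. Under the board while the drawer is shut; with the drawer out it is at board (-65, -45) mm.
- key_top (a point): Centre of the cap's top face: 60 above the mat when up, 51 when held halfway.
- piece_stand: Rosewood captured-piece stand, a 100 square tray 100 high on one leg, loose on the mat to the -y side of the drawer; origin under its centre. Leave alone.
- incense_holder: Blue porcelain incense holder, 72 in diameter, 50 high, loose on the mat to the +y side of the treadle; origin under its centre. Leave alone.
- kifu_block: Walnut rest block 70 x 30 x 26 high, loose on the mat to the -y side of the drawer, nearer the robot than the stand; origin under its centre. Leave alone.
- frog: Cast bronze frog, 45 x 50, 36 high, loose on the mat to the +y side of the treadle; origin under its centre. Leave alone.

How it is judged:
By the outcome, as a careful person would: the job done as asked, in the order asked, and still so for the second after the job is handed in, while the arm keeps its last pose, push and grip.
It also fails if it takes over 37 s, if anything falls off the work surface, if the arm or the gripper's body presses on something with over 40 N, if the wrist force passes 120 N, or if a joint passes its speed limit or range.

## Working session

There is one attempt and no reset: what is moved stays moved. The work goes in short steps, Python scripts to look and compute and a tool call to move; the robot and the scene stay as the last step left them, time stands still between calls to the robot, and variables do not carry over. Pictures are saved under pics/ and viewed, at most 10 in all, crops included, and the job is handed in when it is done.

Besides the shell and the picture viewer there is one more tool, called after ">>>" as name(argument=value, ...) on one line, values as JSON. drive_tool: Moves the arm, as the interface text tells. Its arguments: {"type":"object","properties":{"increments":{"type":"array"}},"required":["increments"]}

```bash
mkdir -p pics
cat > h.py <<'E'
import numpy as np,cv2
from workcell import *
def save(n,p): cv2.imwrite(f'pics/{n}.png',p['image'][:,:,::-1])
def ray(p,uv):
    V=np.array(p['view']);R=V[:3,:3];c=-R.T@V[:3,3]
    d=R.T@np.linalg.inv(p['K'])@np.array([uv[0],uv[1],1.]);return c,d
def atz(p,uv,z):
    c,d=ray(p,uv);return c+d*(z-c[2])/d[2]
def proj(p,X):
    V=np.array(p['view']);q=np.array(p['K'])@(V[:3,:3]@np.array(X)+V[:3,3]);return q[:2]/q[2]
E
python3 - <<'E'
from h import *
T=camera('top');S=camera('side')
print(get_obs()['clock'])
save('a',np and {'image':np.hstack([T['image'],S['image']])[:,:]} ) 
im=cv2.imread('pics/a.png');
save('top0',T);save('side0',S)
for nm,p in(('T',T),('S',S)):
  print(nm,np.round(np.linalg.inv(p['view'])[:3,3],3))
  for q in['board','treadle','drawer','piece_stand','incense_holder','kifu_block','frog']:
    r=silhouettes(q,p)
    for k in r[:1]:
      c=cv2.minAreaRect(np.argwhere(k['region'])[:,::-1].astype(np.float32))
      print(q,round(k['conf'],2),np.round(k['bbox']),np.round(cv2.boxPoints(c)).tolist())
E
```

```text
0.1
T [0.387 0.04  0.937]
board 0.6 [207.  32. 398. 233.] [[192.0, 224.0], [237.0, 29.0], [403.0, 67.0], [359.0, 262.0]]
treadle 0.73 [206. 178. 258. 233.] [[207.0, 227.0], [222.0, 174.0], [256.0, 184.0], [240.0, 236.0]]
drawer 0.96 [259. 186. 355. 217.] [[258.0, 195.0], [261.0, 182.0], [355.0, 205.0], [351.0, 217.0]]
piece_stand 0.57 [388. 185. 449. 247.] [[383.0, 231.0], [404.0, 183.0], [452.0, 203.0], [431.0, 251.0]]
incense_holder 0.69 [151. 139. 187. 172.] [[153.0, 141.0], [184.0, 141.0], [184.0, 170.0], [153.0, 170.0]]
kifu_block 0.79 [355. 273. 389. 293.] [[352.0, 285.0], [357.0, 271.0], [390.0, 282.0], [385.0, 296.0]]
frog 0.57 [173. 213. 192. 235.] [[169.0, 214.0], [190.0, 212.0], [191.0, 232.0], [170.0, 234.0]]
S [-0.069 -0.689  0.87 ]
board 0.83 [220. 123. 439. 262.] [[215.0, 188.0], [295.0, 80.0], [447.0, 191.0], [367.0, 300.0]]
treadle 0.64 [216. 176. 270. 200.] [[217.0, 182.0], [267.0, 172.0], [271.0, 191.0], [221.0, 201.0]]
drawer 0.6 [265. 189. 322. 258.] [[262.0, 196.0], [276.0, 184.0], [328.0, 241.0], [315.0, 254.0]]
piece_stand 0.61 [329. 240. 388. 304.] [[322.0, 248.0], [378.0, 232.0], [395.0, 290.0], [339.0, 307.0]]
incense_holder 0.79 [227. 144. 249. 164.] [[229.0, 142.0], [251.0, 142.0], [251.0, 161.0], [229.0, 161.0]]
kifu_block 0.69 [268. 278. 295. 310.] [[264.0, 286.0], [279.0, 277.0], [298.0, 305.0], [283.0, 315.0]]
frog 0.59 [199. 177. 216. 187.] [[195.0, 180.0], [209.0, 172.0], [216.0, 183.0], [202.0, 191.0]]
```

View pics/top0.png

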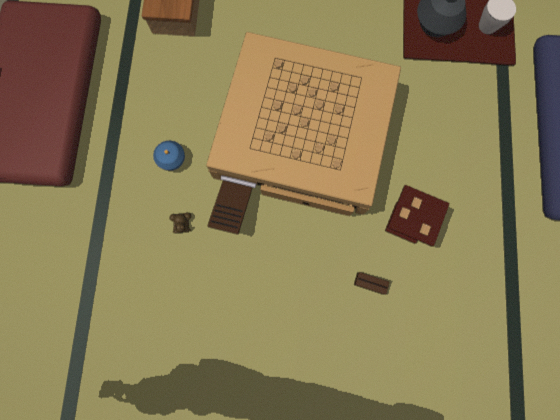

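View pics/side0.png

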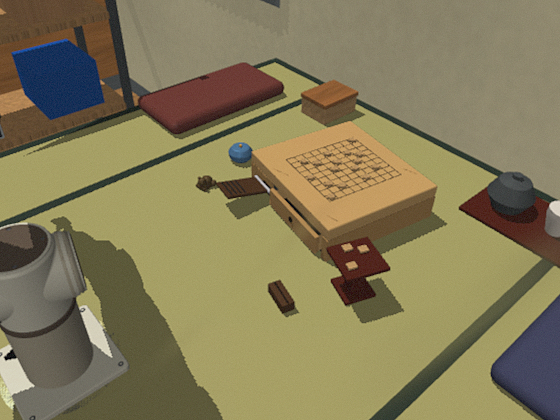

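The top view shows the board's top face with corners near (248,36), (399,67), (372,204) and (211,168). The treadle is at (230,205), the closed drawer front at (307,200), the frog at (181,222) and the stand at (418,215). The side view agrees. Next I fit the board pose from both views.

```bash
cat > fit.py <<'E'
from h import *
from scipy.optimize import least_squares
T=camera('top');S=camera('side')
H=.1
cor=np.array([[0,.18],[0,-.18],[.33,-.18],[.33,.18]])
def W(s,pts):
    c,n=np.cos(s[2]),np.sin(s[2]);pts=np.atleast_2d(pts)
    return np.c_[s[0]+c*pts[:,0]-n*pts[:,1],s[1]+n*pts[:,0]+c*pts[:,1],pts[:,2]]
px={}
for nm,p in(('T',T),('S',S)):
    im=p['image'];r=silhouettes('board',p)[0]['region'].astype(np.uint8)
    g=cv2.cvtColor(im,cv2.COLOR_RGB2HSV)
    m=((g[...,0]<19)&(g[...,1]>80)&(g[...,2]>165)).astype(np.uint8)&cv2.dilate(r,np.ones((9,9)))
    m=cv2.morphologyEx(m,cv2.MORPH_OPEN,np.ones((3,3)))
    cs=max(cv2.findContours(m,0,2)[0],key=cv2.contourArea)
    q=cv2.approxPolyN(cs,4,ensure_convex=True).reshape(-1,2)
    print(nm,q.tolist(),cv2.contourArea(cs)); px[nm]=q
def order(q,p,s):
    e=np.array([proj(p,X) for X in W(s,np.c_[cor,[H]*4])])
    return np.array([q[np.argmin(np.linalg.norm(q-k,axis=1))] for k in e],float),e
# init from top
f=atz(T,(291,186),H);b=atz(T,(323,51),H);s0=[f[0],f[1],np.arctan2(b[1]-f[1],b[0]-f[0])]
print('init',s0,np.linalg.norm(b-f))
for views in('T','S','TS'):
    P={'T':T,'S':S}
    o={v:order(px[v],P[v],s0)[0] for v in views}
    fun=lambda s:np.concatenate([(np.array([proj(P[v],X) for X in W(s,np.c_[cor,[s[3]]*4])])-o[v]).ravel() for v in views])
    r=least_squares(fun,[*s0,H],loss='soft_l1');print(views,np.round(r.x,4),np.round(fun(r.x),1))
s=r.x[:3]
np.save('s.npy',s)
pts=dict(pad=[-.095,.115,.056],dfront=[-.012,-.045,.058],keyout=[-.065,-.045,.06],tl=[-.12,.15,.06],tr=[-.12,.08,.06])
for k,v in pts.items():
    X=W(s,v)[0];print(k,np.round(X,4),'T',np.round(proj(T,X)),'S',np.round(proj(S,X)))
q=[]
for p in(T,S):
    im=np.ascontiguousarray(p['image'][:,:,::-1])
    im=cv2.resize(im,None,fx=3,fy=3,interpolation=cv2.INTER_CUBIC)
    for X in W(s,np.c_[cor,[H]*4]): cv2.circle(im,tuple(int(a*3+1) for a in proj(p,X)),3,(0,255,0),1)
    for v in pts.values(): cv2.circle(im,tuple(int(a*3+1) for a in proj(p,W(s,v)[0])),3,(255,255,0),1)
    q.append(im[90:720,450:1250] if p is T else im[360:900,550:1350])
cv2.imwrite('pics/ov.png',cv2.resize(np.vstack(q),(400*1,585)) ) if 0 else [cv2.imwrite(f'pics/ov{i}.png',a[:600]) for i,a in enumerate(q)]
for o in['piece_stand','incense_holder','kifu_block','frog']:
    r=silhouettes(o,T)[0]['region'];c=np.argwhere(r).mean(0)[::-1];z={'piece_stand':.1,'incense_holder':.03,'kifu_block':.026,'frog':.02}[o]
    X=atz(T,c,z);d=X[:2]-s[:2];cc,n=np.cos(s[2]),np.sin(s[2]);print(o,np.round(X,3),'board',np.round([cc*d[0]+n*d[1],-n*d[0]+cc*d[1]],3))
E
python3 fit.py
```

```text
T [[400, 67], [371, 205], [206, 165], [246, 32]] 22624.0
S [[295, 212], [307, 224], [303, 224], [291, 212]] 41.0
init [np.float64(0.6072177141747976), np.float64(0.03715029177902335), np.float64(-0.16019553425492927)] 0.3220916201697726
T [ 0.6119  0.0443 -0.1756  0.0889] [ 0.1  0.2 -0.2  0.1 -0.1 -0.3  0.2 -0.1]
S [ 7.1272  6.6019  0.4662 -8.1688] [-0.1  7.9 -3.3 -0.5  1.  -8.   0.4  0.5]
TS [ 0.6477  0.0747 -0.2182 -0.0522] [ 6.000e-01 -1.000e-01 -2.500e+01 -0.000e+00 -2.200e+01  1.940e+01
  4.000e-01  1.880e+01 -3.340e+01 -2.750e+01  1.620e+01  3.980e+01
  1.197e+02 -1.000e+00  5.570e+01 -5.620e+01]
pad [0.5798 0.2075 0.056 ] T [212. 198.] S [236. 175.]
dfront [0.6262 0.0334 0.058 ] T [293. 183.] S [293. 200.]
keyout [0.5745 0.0448 0.06  ] T [286. 205.] S [275. 205.]
tl [0.563  0.2471 0.06  ] T [193. 204.] S [222. 170.]
tr [0.5479 0.1788 0.06  ] T [223. 213.] S [233. 184.]
piece_stand [ 0.56  -0.227  0.1  ] board [-0.02  -0.313]
incense_holder [0.678 0.322 0.03 ] board [-0.024  0.248]
kifu_block [ 0.421 -0.152  0.026] board [-0.172 -0.27 ]
frog [0.526 0.278 0.02 ] board [-0.163  0.173]
```

View pics/ov0.png

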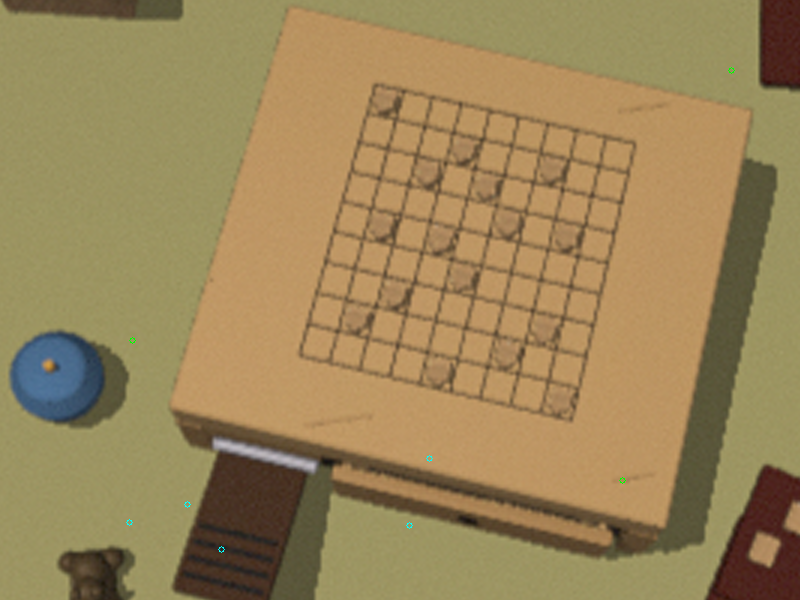

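View pics/ov1.png

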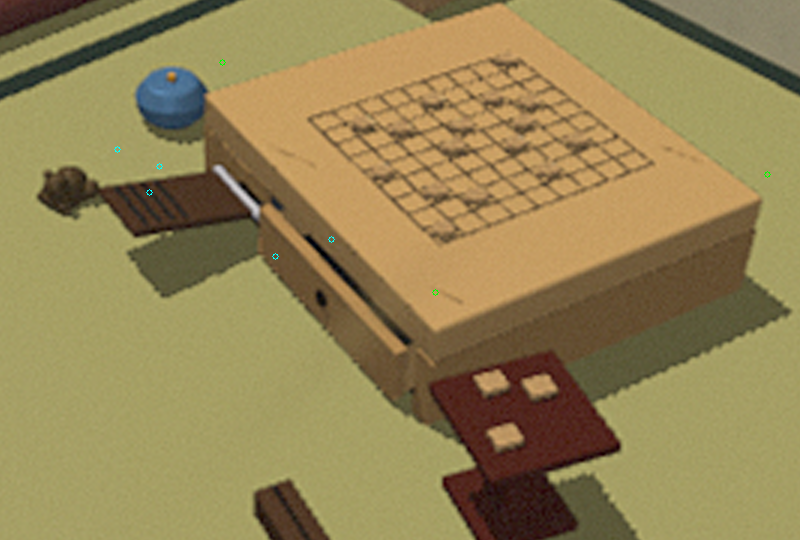

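The zoomed top view gives board corners (207,167), (371,206), (400,67) and (247,33). The zoomed side view gives (252,153), (328,230), (437,187) and (351,121). The combined fit was wrong because colour segmentation failed in the side view, so I refit from these corners.

```bash
cat > fit2.py <<'E'
from h import *
from scipy.optimize import least_squares
T=camera('top');S=camera('side');P={'T':T,'S':S}
cor=np.array([[0,.18],[0,-.18],[.33,-.18],[.33,.18]])
def W(s,pts):
    c,n=np.cos(s[2]),np.sin(s[2]);pts=np.atleast_2d(pts)
    return np.c_[s[0]+c*pts[:,0]-n*pts[:,1],s[1]+n*pts[:,0]+c*pts[:,1],pts[:,2]]
o={'T':np.array([[207.3,166.7],[371.3,206],[400.3,66.7],[246.7,33]])-.3,'S':np.array([[252,153.3],[328,230],[436.7,186.7],[351,121]])-.3}
for v in('T','S','TS'):
    fun=lambda s:np.concatenate([(np.array([proj(P[k],X) for X in W(s,np.c_[cor,[s[3]]*4])])-o[k]).ravel() for k in v])
    r=least_squares(fun,[.6,.04,-.2,.1],loss='soft_l1');print(v,np.round(r.x,4),np.round(fun(r.x),1))
s=r.x[:3];np.save('s.npy',s)
pts=dict(pad=[-.095,.115,.056],dl=[-.012,.06,.058],dr=[-.012,-.15,.058],tl=[-.12,.15,.061],tr=[-.12,.08,.061])
for k,v in pts.items():
    X=W(s,v)[0];print(k,np.round(X,4),'T',np.round(proj(T,X),1),'S',np.round(proj(S,X),1))
print('key',W(s,[-.065,-.045,.06]))
for k,(a,b) in dict(tl=[((450+175)/3,(90+588)/3),((550+102)/3,(360+190)/3)]).items():
    c1,d1=ray(T,a);c2,d2=ray(S,b);t=np.linalg.lstsq(np.c_[d1,-d2],c2-c1,rcond=None)[0]
    print(k,c1+d1*t[0],c2+d2*t[1])
for q in['piece_stand','incense_holder','kifu_block','frog']:
    r=silhouettes(q,T)[0]['region'];c=np.argwhere(r).mean(0)[::-1];z={'piece_stand':.1,'incense_holder':.03,'kifu_block':.026,'frog':.02}[q]
    X=atz(T,c,z);d=X[:2]-s[:2];cc,n=np.cos(s[2]),np.sin(s[2]);print(q,np.round(X,3),'board',np.round([cc*d[0]+n*d[1],-n*d[0]+cc*d[1]],3))
print(get_obs()['clock'],get_obs()['eef_pos'],get_obs()['tool_rot'])
E
python3 fit2.py
```

```text
T [ 0.6108  0.0427 -0.1715  0.0881] [-0.3 -0.3  0.5 -0.3 -0.   0.6 -0.2  0.1]
S [ 0.6202  0.0546 -0.1824  0.0877] [ 0.2 -1.4  0.1  0.3  0.1 -0.1 -0.5  0.8]
TS [ 0.6087  0.0444 -0.1749  0.0953] [-1.7 -0.6  0.4  0.2  0.6  0.  -0.7 -1.2 -1.3 -0.5  0.4  2.2  1.1  0.5
 -1.2  0.9]
pad [0.5351 0.1742 0.056 ] T [225.2 219.1] S [230.1 187.8]
dl [0.6073 0.1056 0.058 ] T [259.5 188.7] S [268.9 188.9]
dr [ 0.5708 -0.1012  0.058 ] T [353.1 211.4] S [315. 238.]
tl [0.5166 0.213  0.061 ] T [206.  225.9] S [215.3 182. ]
tr [0.5044 0.1441 0.061 ] T [237.5 233.7] S [227.4 196.8]
key [[0.53682811 0.01140456 0.06      ]]
tl [0.51705281 0.2084557  0.0588557 ] [0.51889778 0.20729032 0.05890478]
piece_stand [ 0.56  -0.226  0.1  ] board [-0.001 -0.275]
incense_holder [0.679 0.323 0.03 ] board [0.021 0.287]
kifu_block [ 0.422 -0.151  0.026] board [-0.15  -0.225]
frog [0.527 0.279 0.02 ] board [-0.122  0.217]
1.5 [0.11874355 0.48567776 0.23128862] [ 1.19638023e-01  9.92817578e-01 -2.00043949e-05 -1.43971226e-05]
```

>>> drive_tool(increments=[[[26, -19, -6], [0, 0, 0.5], 0], [[26, -19, -6], [0, 0, 0.5], 0], [[26, -19, -6], [0, 0, 0.5], 0], [[26, -19, -6], [0, 0, 0.5], 0], [[26, -20, -6], [0, 0, 0.5], 0], [[26, -20, -6], [0, 0, 0.5], 0], [[26, -20, -6], [0, 0, 0.5], 0], [[26, -20, -6], [0, 0, 0.5], 0]])

```text
clock: 2.17
eef_pos: [0.3279, 0.3286, 0.1832]
tool_rot: [0.085, 0.996, 0.0, 0.0]
ft_force: [-0.4, 0.4, 0.9]
grip_width: -0.0002
grasp_force: 0.0
```

>>> drive_tool(increments=[[[26, -20, -6], [0, 0, 0], 0], [[26, -20, -6], [0, 0, 0], 0], [[26, -20, -6], [0, 0, 0], 0], [[26, -20, -6], [0, 0, 0], 0], [[26, -20, -6], [0, 0, 0], 0], [[26, -20, -6], [0, 0, 0], 0], [[26, -20, -6], [0, 0, 0], 0], [[26, -18, -6], [0, 0, 0], 0]])

```text
clock: 2.83
eef_pos: [0.5359, 0.1702, 0.135]
tool_rot: [0.085, 0.996, -0.0, 0.0]
ft_force: [-1.0, -0.4, 0.0]
grip_width: -0.0
grasp_force: 0.0
```

>>> drive_tool(increments=[[[0, 0, 0], [0, 0, 0], 0], [[0, 0, 0], [0, 0, 0], 0]])

```text
clock: 3.0
eef_pos: [0.5354, 0.1704, 0.1344]
tool_rot: [0.086, 0.996, -0.0, -0.001]
ft_force: [0.4, 0.1, -0.5]
grip_width: 0.0001
grasp_force: 0.0
```

>>> drive_tool(increments=[[[0, 0, -30], [0, 0, 0], 0], [[0, 0, -30], [0, 0, 0], 0], [[0, 0, -8], [0, 0, 0], 0], [[0, 0, -6], [0, 0, 0], 0], [[0, 0, -6], [0, 0, 0], 0], [[0, 0, 0], [0, 0, 0], 0]])

```text
clock: 3.5
eef_pos: [0.5347, 0.1725, 0.0557]
tool_rot: [0.084, 0.996, 0.0, 0.0]
ft_force: [-0.1, -0.6, -0.0]
grip_width: 0.0003
grasp_force: 0.0
```

Run:
```python
from h import *
p=camera('side');im=cv2.resize(p['image'],None,fx=3,fy=3)[360:900,450:1250];save('p1',{'image':im});print(get_obs()['eef_pos'])
```

```text
[0.53520465 0.17237653 0.05631526]
```

View pics/p1.png

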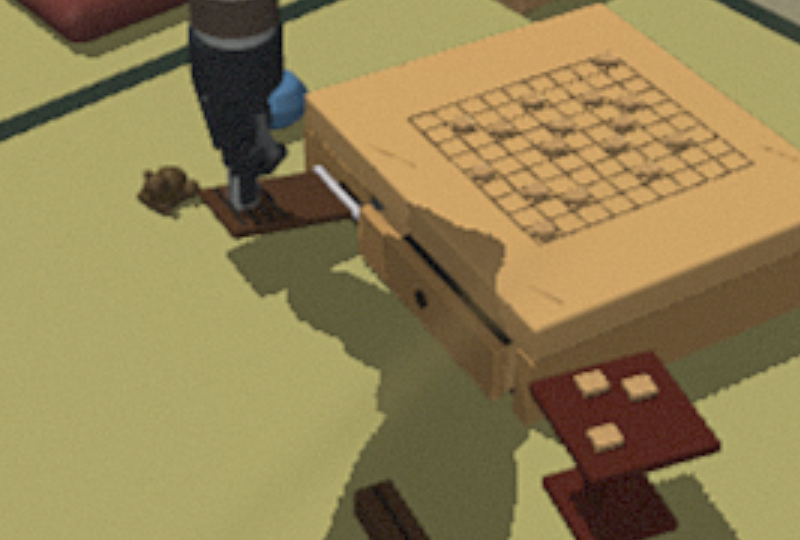

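The picture shows the shut fingertips at about (240,205) in the crop, over the rubber strips and just touching the treadle. Now I press it down.

>>> drive_tool(increments=[[[0, 0, -5], [0, 0, 0], 0], [[0, 0, -5], [0, 0, 0], 0], [[0, 0, -5], [0, 0, 0], 0], [[0, 0, -3], [0, 0, 0], 0], [[0, 0, -2], [0, 0, 0], 0], [[0, 0, 0], [0, 0, 0], 0]])

```text
clock: 4.05
eef_pos: [0.5345, 0.1726, 0.036]
tool_rot: [0.085, 0.996, 0.001, -0.0]
ft_force: [-4.9, 3.0, 6.2]
grip_width: 0.0003
grasp_force: 3.0
```

>>> drive_tool(increments=[[[0, 0, -2], [0, 0, 0], 0], [[0, 0, 0], [0, 0, 0], 0], [[0, 0, 0], [0, 0, 0], 0]])

```text
clock: 4.3
eef_pos: [0.5345, 0.1727, 0.0356]
tool_rot: [0.085, 0.996, 0.001, 0.0]
ft_force: [-6.4, 2.7, 16.5]
grip_width: -0.0001
grasp_force: 8.1
```

The force jumped to 16.5 N, so the treadle is on its stop. I hold briefly, then raise.

>>> drive_tool(increments=[[[0, 0, 0], [0, 0, 0], 0], [[0, 0, 0], [0, 0, 0], 0], [[0, 0, 0], [0, 0, 0], 0], [[0, 0, 0], [0, 0, 0], 0], [[0, 0, 10], [0, 0, 0], 0], [[0, 0, 15], [0, 0, 0], 0], [[0, 0, 30], [0, 0, 0], 0], [[0, 0, 40], [0, 0, 0], 0]])

```text
clock: 4.97
eef_pos: [0.5328, 0.1704, 0.1262]
tool_rot: [0.085, 0.996, -0.002, -0.003]
ft_force: [1.7, -0.0, -1.0]
grip_width: -0.0001
grasp_force: 0.0
```

>>> drive_tool(increments=[[[0, 0, 40], [0, 0, 0], 0], [[-30, 0, 20], [0, 0, 0], 0], [[-30, 0, 0], [0, 0, 0], 0], [[-30, 0, 0], [0, 0, 0], 0], [[-20, 0, 0], [0, 0, 0], 0], [[0, 0, 0], [0, 0, 0], 0], [[0, 0, 0], [0, 0, 0], 0], [[0, 0, 0], [0, 0, 0], 0]])

```text
clock: 5.63
eef_pos: [0.4258, 0.1717, 0.1886]
tool_rot: [0.085, 0.996, 0.0, 0.001]
ft_force: [0.0, -0.4, -0.0]
grip_width: -0.0
grasp_force: 0.0
```

Run:
```python
from h import *
T=camera('top');S=camera('side');s=np.load('s.npy')
c,n=np.cos(s[2]),np.sin(s[2])
R={}
for nm,p in(('T',T),('S',S)):
  for q in['key_cap','drawer','treadle']:
    for k in silhouettes(q,p)[:1]:
      m=cv2.moments(k['region'].astype(np.uint8),True);u=(m['m10']/m['m00'],m['m01']/m['m00'])
      print(nm,q,round(k['conf'],2),k['bbox'],np.round(u,1),m['m00'], np.round(atz(p,u,.058),4)); R[nm,q]=u
if ('T','key_cap') in R and ('S','key_cap') in R:
  c1,d1=ray(T,R['T','key_cap']);c2,d2=ray(S,R['S','key_cap']);t=np.linalg.lstsq(np.c_[d1,-d2],c2-c1,rcond=None)[0];print(c1+d1*t[0],c2+d2*t[1])
a=cv2.resize(T['image'],None,fx=3,fy=3)[450:750,550:1250];b=cv2.resize(S['image'],None,fx=3,fy=3)[450:750,550:1250]
save('p2',{'image':np.vstack([a,b])});print(get_obs()['clock'],get_obs()['eef_pos'])
```

```text
T drawer 0.64 [353.6, 271.6, 390.3, 293.4] [371.8 283.4] 548.0 [ 0.4199 -0.1457  0.058 ]
T treadle 0.94 [208.2, 177.2, 258.4, 232.1] [230.5 204.7] 1733.0 [0.5671 0.1656 0.058 ]
S key_cap 0.54 [266.5, 215.4, 278.4, 226.9] [271.9 219.1] 94.0 [0.5372 0.0115 0.058 ]
S drawer 0.78 [225.8, 183.5, 322.1, 273.7] [274.5 228.3] 4549.0 [ 0.5209 -0.0173  0.058 ]
S treadle 0.7 [216.4, 175.3, 274.6, 198.1] [243.7 186.8] 826.0 [0.563  0.1536 0.058 ]
6.0333 [0.42507016 0.1716153  0.18804267]
```

View pics/p2.png

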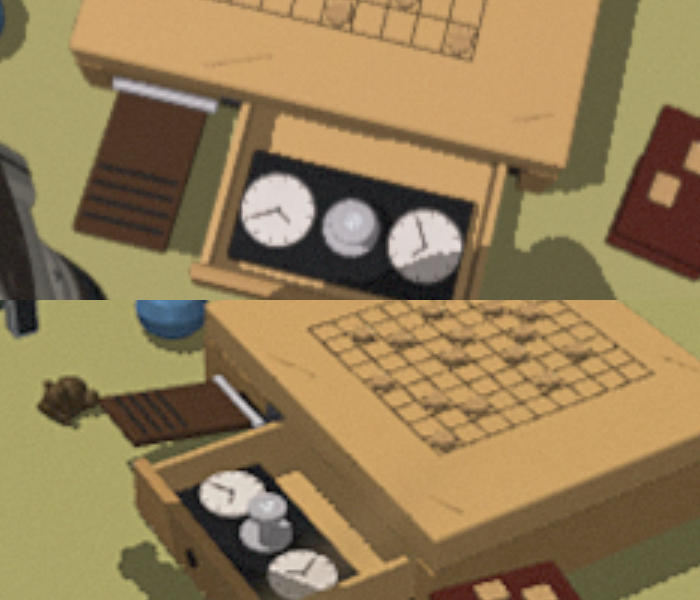

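The drawer is out and the treadle is back up. In the top crop the key assembly is near (351,227); in the side crop the cap is near (268,507). The network in the side view and the board fit agree on (0.537, 0.0115). I check with an overlay.

Run:
```python
from h import *
T=camera('top');S=camera('side')
out=[]
for p in(T,S):
  C=np.array([.537,.0115,.06]);u0=proj(p,C).round().astype(int);k=10
  im=cv2.resize(p['image'][u0[1]-25:u0[1]+25,u0[0]-38:u0[0]+38],None,fx=k,fy=k,interpolation=cv2.INTER_CUBIC)
  t=np.linspace(0,6.28,60);o=np.array([u0[0]-38,u0[1]-25])
  for z,c in((.06,(255,0,0)),(.052,(0,160,0))):
    q=np.array([proj(p,[C[0]+.016*np.cos(a),C[1]+.016*np.sin(a),z]) for a in t])
    cv2.polylines(im,[((q-o+.5)*k).astype(int)],True,c,1)
  out.append(im[:290] if 0 else im)
save('p3',{'image':cv2.resize(np.vstack(out),(456,600))})
```

```text
(no output)
```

View pics/p3.png

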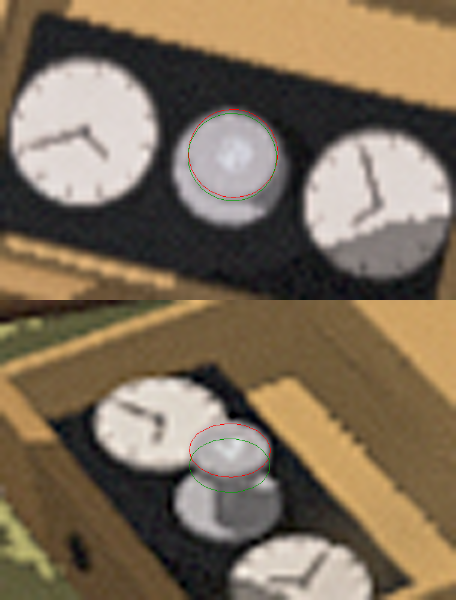

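The cap's rim matches the projected circle in both views, so the key top is at (0.537, 0.0115, 0.060).

>>> drive_tool(increments=[[[19, -27, 0], [0, 0, 0], 0], [[19, -27, 0], [0, 0, 0], 0], [[19, -27, 0], [0, 0, 0], 0], [[19, -27, 0], [0, 0, 0], 0], [[18, -26, 0], [0, 0, 0], 0], [[18, -26, -40], [0, 0, 0], 0], [[0, 0, -40], [0, 0, 0], 0], [[0, 0, -20], [0, 0, 0], 0]])

```text
clock: 6.8
eef_pos: [0.5324, 0.0147, 0.0919]
tool_rot: [0.086, 0.996, -0.0, -0.002]
ft_force: [-0.9, 1.0, -1.0]
grip_width: -0.0
grasp_force: 0.0
```

>>> drive_tool(increments=[[[0, 0, -10], [0, 0, 0], 0], [[0, 0, 0], [0, 0, 0], 0], [[0, 0, 0], [0, 0, 0], 0]])

```text
clock: 7.05
eef_pos: [0.5337, 0.0167, 0.086]
tool_rot: [0.085, 0.996, -0.0, 0.0]
ft_force: [-0.4, 0.6, 0.2]
grip_width: 0.0001
grasp_force: 0.0
```

>>> drive_tool(increments=[[[3, -5, -10], [0, 0, 0], 0], [[0, 0, -8], [0, 0, 0], 0], [[0, 0, -4], [0, 0, 0], 0], [[0, 0, 0], [0, 0, 0], 0], [[0, 0, 0], [0, 0, 0], 0]])

```text
clock: 7.47
eef_pos: [0.5363, 0.0115, 0.0636]
tool_rot: [0.085, 0.996, -0.0, -0.0]
ft_force: [-0.1, 1.4, 0.4]
grip_width: 0.0001
grasp_force: 0.0
```

>>> drive_tool(increments=[[[0, 0, -2], [0, 0, 0], 0], [[0, 0, -2], [0, 0, 0], 0], [[0, 0, -2], [0, 0, 0], 0], [[0, 0, 0], [0, 0, 0], 0], [[0, 0, 0], [0, 0, 0], 0]])

```text
clock: 7.88
eef_pos: [0.5369, 0.0115, 0.0581]
tool_rot: [0.085, 0.996, 0.0, 0.001]
ft_force: [-0.5, 0.4, 4.0]
grip_width: 0.0004
grasp_force: 1.6
```

>>> drive_tool(increments=[[[0, 0, -2], [0, 0, 0], 0], [[0, 0, -2], [0, 0, 0], 0], [[0, 0, -2], [0, 0, 0], 0], [[0, 0, 0], [0, 0, 0], 0], [[0, 0, 0], [0, 0, 0], 0]])

```text
clock: 8.3
eef_pos: [0.5369, 0.0115, 0.0519]
tool_rot: [0.085, 0.996, 0.0, 0.0]
ft_force: [-0.8, 0.7, 6.8]
grip_width: 0.0001
grasp_force: 3.0
```

Run:
```python
from h import *
a=[]
for i in range(12): camera('wrist');o=get_obs();a.append([*o['ft_force'],*o['eef_pos']])
print(np.mean(a,0).round(4),np.std(a,0).round(4),o['clock'])
```

```text
[-0.4552  0.3347  5.7041  0.5369  0.0115  0.052 ] [0.4922 0.5321 0.469  0.     0.     0.    ] 8.9
```

>>> drive_tool(increments=[[[0, 0, -1.3], [0, 0, 0], 0], [[0, 0, 0], [0, 0, 0], 0], [[0, 0, 0], [0, 0, 0], 0]])

```text
clock: 9.15
eef_pos: [0.5369, 0.0115, 0.0508]
tool_rot: [0.085, 0.996, 0.0, 0.001]
ft_force: [-1.2, 0.5, 6.2]
grip_width: 0.0001
grasp_force: 3.2
```

Run:
```python
from h import *
a=[]
for i in range(20): camera('side');o=get_obs();a.append([*o['ft_force'],*o['eef_pos']])
print(np.mean(a,0).round(4),np.std(a,0).round(4),o['clock'])
p=camera('side');T=camera('top');s=[cv2.resize(x['image'],None,fx=3,fy=3)[450:750,450:1150] for x in(T,p)]
save('p4',{'image':np.vstack(s)})
```

```text
[-0.7176  0.4742  6.5926  0.5369  0.0115  0.0508] [0.5862 0.7076 0.438  0.     0.     0.    ] 10.15
```

View pics/p4.png

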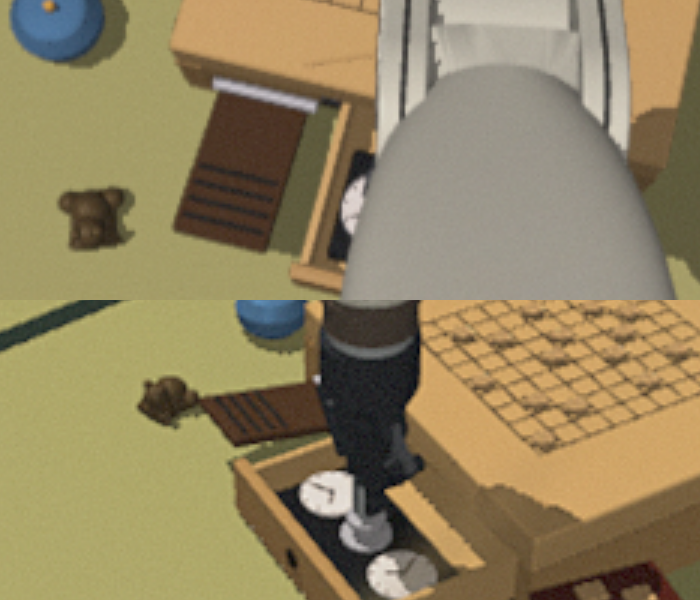

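The fingertips hold the cap down at crop (365,525), 50.8 mm above the mat with 6.6 N, which matches halfway. The treadle is up, the drawer is out and the frog is undisturbed. I hand the job in.

```bash
python3 -c "
from workcell import *
print(job_done())"
```

```text
the job is handed in; nothing more can be done
None
```

I pressed the treadle to its stop and let it spring back up, the drawer came out, and the job is handed in with the shut fingertips still holding the clock key about halfway down (key top 50.8 mm above the mat, 6.6 N), after about 10 s; no verdict was shown.

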